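# Release the round lid from its glue press

## Task

The glue on the round lid is dry. Push the weighted arm of the press that holds the round lid up past its balance point so that it stays raised by itself, and only then slide the round lid along the bench, without lifting it, until it lies wholly on the cork square between the two presses. Leave the other arm down on its square lid, and do not disturb that lid or the things standing around.

Things in the scene. Friction and masses are not known exactly. Their poses are not given: they have to be found in the camera images.
- press_round: The glue press that holds the round lid, wood, fixed to the bench. Origin on the bench straight under the arm's foot; x axis from there to the post (away from the robot), z up. Hinge axis parallel to y through (150, 0, 100) mm. Wooden cheeks beside the hinge (x 125 to 175, outer faces y = +-53, top 120 mm) on a base 12 mm high (x 120 to 210, y +-65 mm); the bench under the arm's free end is bare. It may be the left or the right one.
- press_square: The glue press that holds the square lid, built exactly like press_round. Leave it alone.
- beam_round (a joint): Raising angle of the arm of press_round, rad: 0 = down on the lid (beam rising 8 degrees from the hinge to its free end), growing as the free end goes up and over towards the post, stop at 1.65. Counterweighted: let go below its balance point (about 0.84) it falls back; beyond it swings on, damped, to the stop and stays. Needs under 5 N at the crossbar.
- beam_square (a joint): Raising angle of the arm of press_square, rad: 0 = down on the lid (beam rising 8 degrees from the hinge to its free end), growing as the free end goes up and over towards the post, stop at 1.65. Counterweighted: let go below its balance point (about 0.84) it falls back; beyond it swings on, damped, to the stop and stays. Needs under 5 N at the crossbar.
- handle_round (a point): Middle of the wooden crossbar (20 mm diameter, 120 mm long, parallel to the hinge) at the free end of the arm of press_round, 220 mm from the hinge, moving with it. Arm down: 131 mm above the bench, at x = -68 mm of the press, free below and towards the robot. From it the beam (26 mm wide, 22 thick) runs to the hinge; a 16 mm rod with a 36 mm foot hangs 150 mm from the hinge.
- handle_square (a point): Middle of the wooden crossbar (20 mm diameter, 120 mm long, parallel to the hinge) at the free end of the arm of press_square, 220 mm from the hinge, moving with it. Arm down: 131 mm above the bench, at x = -68 mm of the press, free below and towards the robot. From it the beam (26 mm wide, 22 thick) runs to the hinge; a 16 mm rod with a 36 mm foot hangs 150 mm from the hinge.
- round_lid: Loose round disc-shaped lid of bare pale wood, 110 mm diameter, 22 mm thick, about 0.14 kg, lying on the bench under the foot of press_round; origin at the centre of its underside, z up. Slides freely on the bench once the arm is up.
- square_lid: Loose square lid of the same pale wood, 105 x 105 x 22 mm, under the foot of press_square; origin at the centre of its underside. Leave it alone.
- cork_square: Cork square 155 x 155 mm let in flush with the dark bench top (no step), between the two presses; origin at its centre on the bench surface, x and y along its edges, z up.
- glue_bottle: Small white bottle, 48 mm diameter, 120 mm tall, standing on the bench beyond the cork square; origin at its base. Bystander.
- spray_can: Metal can, 54 mm diameter, 165 mm tall, standing to the left; origin at its base. Bystander.
- jar: Amber glass jar, 70 mm diameter, 85 mm tall, to the right; origin at its base. Bystander.
- brush: Brush lying crosswise on the bench on the robot's side of the cork square, low; origin at its underside. Bystander.
- spatula: Spatula lying on the bench to the left, low; origin at its underside. Bystander.
- sanding_block: Cork sanding block 90 x 56 x 30 mm on the bench to the right; origin at the centre of its underside. Bystander.
- pot: White ceramic cup, 70 mm diameter and tall, standing at the back right; origin at its base. Bystander.

How it is judged (in metres and radians):
On the way, in this order (a step that is already met when the one before it is completed fails the run):
1. the arm over the round lid is raised past its balance point and stays up with nothing touching it (value of joint beam_round above 1.4 rad and contact force between anything else and beam_round below 0.1 N), for 0.3 s.
2. the round lid has been slid wholly on to the cork square (x of round_lid in the frame of cork_square between -0.024 and 0.024 m and y of round_lid in the frame of cork_square between -0.024 and 0.024 m), for 0.2 s.
At the end, for the whole second after the job is handed in: The round lid's arm stands raised by itself (above 1.4 rad); that lid lies flat and still, its centre within 24 mm of the cork's centre along each edge of the cork (wholly on it, to 2 mm); the other arm is down (below 0.06 rad), its square lid moved less than 15 mm (all of step 2 and value of joint beam_round above 1.4 rad and linear speed of round_lid below 0.01 m/s and height (world z) of round_lid between -0.004 and 0.004 m and angle between round_lid's own z axis and vertical below 0.05 rad and value of joint beam_square below 0.06 rad and distance of square_lid from where it was at the start of the episode below 0.015 m); the robot touches nothing.
It fails at once if the round lid is lifted off the bench or tipped up (height (world z) of round_lid above 0.015 m or angle between round_lid's own z axis and vertical above 0.25 rad).
It fails at once if the round lid is dragged out from under the arm before the arm is up (distance of round_lid from where it was at the start of the episode above 0.04 m and value of joint beam_round below 1 rad).
It fails at once if the other arm is raised or its square lid shifted (value of joint beam_square above 0.15 rad or distance of square_lid from where it was at the start of the episode above 0.02 m).
It fails at once if a bystander is shoved away or knocked over (distance of any of glue_bottle, spray_can, jar, brush, spatula, sanding_block, pot from where it was at the start of the episode above 0.03 m or angle between any of glue_bottle, spray_can, jar, pot's own z axis and vertical above 0.5 rad).
It also fails if it takes over 61 s, if anything falls off the work surface, if the arm or the gripper's body presses on something with over 40 N, if the wrist force passes 120 N, or if a joint passes its speed limit or range.

## Robot

A 6-joint arm with a two-finger parallel gripper is mounted at the origin on the work surface. World frame = base frame: x ahead of the robot, y to its left, z up, the work surface at z = 0. Lengths are in mm, angles in degrees, forces in N, time in s.
With the tool pointing down it reaches from about 300 to 850 mm from the base axis. Payload 4.2 kg.
Tool frame: the origin (TCP) lies midway between the tips of the shut fingers; the grasp point (between the pads) lies 19 mm behind it; x points along the fingers, y is the direction in which the jaws open and shut, and the axes are right-handed (so a half turn about x gives the same grasp; the last joint's range is limited). The gripper opens to 91 mm and grips with 3 to 60 N. Pads are 32 mm wide; open, the fingers measure 118 mm over their backs; the gripper's body (76 mm by 178 mm) begins 60 mm behind the grasp point.
Start: joints at [72.021, 18.312, 89.639, -0, 72.044, -1.146], TCP at [166.517, 550.377, 213.976] pointing down, gripper open.
Joint ranges: [-177.97, 177.97], [-48.28, 115.42], [12.27, 149.76], [-77.06, 257.06], [2.81, 150.46], [-146.56, 146.56]. Speed limits (degrees/s): [147.25, 147.25, 180, 180, 180, 180].

## Interface

Orientations are given as [roll, pitch, yaw] about the fixed x, y, z axes, in that order (R = Rz(yaw) Ry(pitch) Rx(roll)).
In Python, from workcell import * gives the robot as it stands.
- The arm moves only by the shell command python3 -m handwheel 'ROWS' [FORCE]. ROWS is a JSON object of lists of equal length, an entry for each row: "gripper": the closure, from 0 (fully open) to 1 (shut); "offset": the shift along the tool's x, y, z in mm, a list of three; "rot": the turn, a rotation vector about the tool's x, y, z in degrees, a list of three. A call has 1 to 5 rows; each row is the pose to reach, as a shift and turn from the pose commanded when the call began, along the tool's axes at that moment; what a row does not reach only later rows make up. A row lasts 1/12 s, in which the tool goes at most 41.7 mm and 7.16 degrees, less where a joint would pass 70% of its speed; a pose out of reach is approached as far as the arm can. A call with a gripper value outside its range is refused whole. The fingers move at their own pace and stop on an object; FORCE is the grip in N (left out, the last holds). Time passes only in rows, so rows that repeat a pose let the fingers close. It gives the time, the measured TCP pose, the force and the opening at its end, in the units of the state.
- state(): the state, without advancing time (a new reading comes with each control period).
- grab_frame(name): name is "scene" or "top" or "wrist"; returns the picture (384x512x3 uint8, red, green, blue); there is no depth.
- camera_params(name): a dict with "fx", "fy", "cx", "cy" (pixels), "position" and "attitude" of the camera in the world; the wrist camera has in their place "hand_eye" (4x4, takes a point from camera to tool coordinates, whose origin is the TCP and whose axes are the tool frame's). Camera axes: x right, y up, looking along -z (the intrinsics and any distortion apply to the point x, -y, -z); pixel columns grow to the right and rows downward; lengths in mm; the calibration is good to about 2 mm. A picture is of the moment at which its call begins: read the wrist's pose just before it. camera_params takes no time and is no camera call.
- job_done(): hands the job in, once; it reports no verdict.
The state is a dict: "time_s": time; "qpos": joint angles; "qvel": joint speeds; "effort": joint torques, N m; "ee_pos": TCP position; "ee_rot": TCP orientation; "force": force on the tool from outside, world axes, zero at the start; "torque": the same for the moment, N m; "gripper_width": finger opening in mm.
Only numpy, scipy, OpenCV 4.12 (cv2) and the standard library are available. Lean on these libraries where they do the work, as an engineer would, in place of code of your own. Each camera call takes 0.05 s, during which the arm holds its last target.

## Working session

There is one attempt and no reset: what is moved stays moved. The work goes in short steps, Python scripts to look and compute and a shell command to move; the robot and the scene stay as the last step left them, time stands still between calls to the robot, and variables do not carry over. Pictures are saved under pics/ and viewed, and the job is handed in when it is done.

```bash
ls; mkdir -p pics
python3 - <<'E'
from workcell import *
import cv2
print(state())
for n in ["scene","top"]:
    p=camera_params(n);print(n,p)
    cv2.imwrite(f"pics/{n}0.png",grab_frame(n)[:,:,::-1])
print(camera_params("wrist"))
E
```

```text
pics
{'time_s': 0.0, 'qpos': array([ 7.20207716e+01,  1.83509552e+01,  8.97084941e+01, -1.98663752e-03,
        7.20445997e+01, -1.14528040e+00]), 'qvel': array([ 0.02751471, -0.02696057,  0.01849209,  0.00892639,  0.01550749,
        0.00679782]), 'effort': array([-2.03856485e-03, -4.12465882e+01, -2.31970561e+01,  7.24381255e-02,
        4.56136640e-02, -1.37262928e-04]), 'ee_pos': array([166.35961436, 549.85502037, 213.11302602]), 'ee_rot': array([ -90.1053235 ,   89.89593381, -106.93865733]), 'force': array([ 0.10303749,  0.22402448, -0.84493577]), 'torque': array([-0.00661599,  0.03368756, -0.02959308]), 'gripper_width': 91.3429703783656}
scene {'fx': 426.2603404242905, 'fy': 426.2603404242905, 'cx': 254.37380047220708, 'cy': 185.6569196507983, 'position': array([1471.77035204,  749.83037745,  987.44643451]), 'attitude': array([ 52.6666343 ,   0.60216143, 128.73177949])}
top {'fx': 470.6245909959366, 'fy': 470.6245909959366, 'cx': 256.75417467664107, 'cy': 193.54822330643773, 'position': array([ 438.08449119,   19.86826596, 1450.4288686 ]), 'attitude': array([  5.1048146 ,   0.21231705, -91.24177782])}
{'fx': 287.0252663573729, 'fy': 287.0252663573729, 'cx': 252.88293698664134, 'cy': 189.013238198295, 'hand_eye': array([[ 1.38045644e-03,  2.75706419e-01, -9.61240898e-01,
        -1.69867871e+02],
       [ 9.99998404e-01,  7.09607200e-04,  1.63964881e-03,
        -5.08963558e-01],
       [ 1.13416516e-03, -9.61241628e-01, -2.75704999e-01,
        -7.74801241e+01],
       [ 0.00000000e+00,  0.00000000e+00,  0.00000000e+00,
         1.00000000e+00]])}
```

View pics/scene0.png

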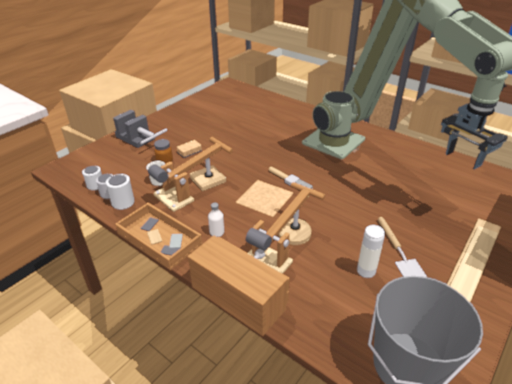

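View pics/top0.png

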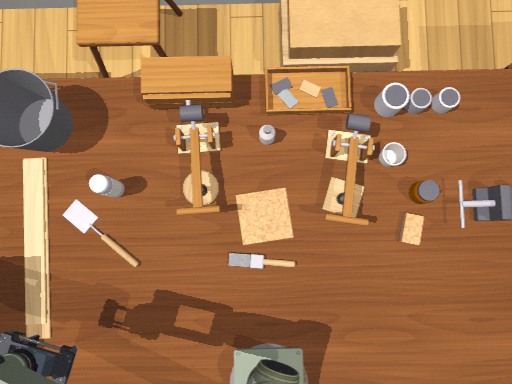

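```bash
cat > h.py <<'E'
import numpy as np,cv2
from workcell import *
from scipy.spatial.transform import Rotation as Ro
def ray(n,uv):
    p=camera_params(n);R=Ro.from_euler('xyz',p['attitude'],degrees=True).as_matrix()
    u,v=uv;d=R@np.array([(u-p['cx'])/p['fx'],-(v-p['cy'])/p['fy'],-1]);return p['position'],d
def onz(n,uv,z):
    o,d=ray(n,uv);return o+d*(z-o[2])/d[2]
def proj(n,P):
    p=camera_params(n);R=Ro.from_euler('xyz',p['attitude'],degrees=True).as_matrix()
    c=R.T@(np.array(P,float)-p['position']);return np.array([p['cx']+p['fx']*c[0]/-c[2],p['cy']-p['fy']*c[1]/-c[2]])
E
python3 - <<'E'
import cv2
im=cv2.imread('pics/top0.png');cv2.imwrite('pics/top0c.png',cv2.resize(im[90:280,160:380],None,fx=3.6,fy=3.1 if 0 else 3.15,interpolation=cv2.INTER_CUBIC)[:600,:800])
cv2.imwrite('pics/top0l.png',cv2.resize(im[100:230,160:240],None,fx=4.5,fy=4.5,interpolation=cv2.INTER_CUBIC))
E
python3 - <<'E'
from h import *
im=cv2.imread('pics/top0.png');hsv=cv2.cvtColor(im,cv2.COLOR_BGR2HSV)
for n,(u,v) in dict(cork=(265,205),lid=(190,195),bar=(205,210),barL=(182,212),base=(185,150),bench=(300,180)).items(): print(n,hsv[v,u])
E
```

```text
cork [ 16 118 247]
lid [ 17 100 239]
bar [ 16 159 223]
barL [ 16 157 222]
base [ 14 181  86]
bench [ 12 165 161]
```

View pics/top0l.png

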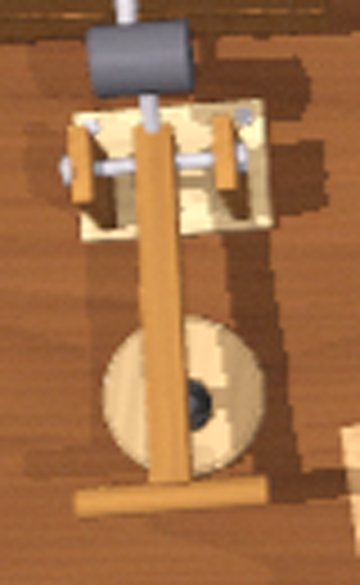

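View pics/top0c.png

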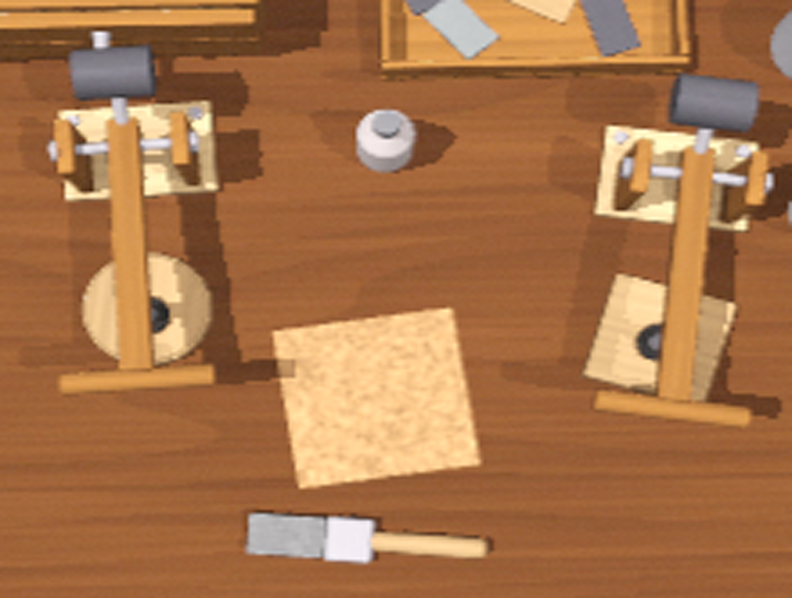

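Run:
```python
from h import *
im=cv2.imread('pics/top0.png');hsv=cv2.cvtColor(im,cv2.COLOR_BGR2HSV)
m=cv2.inRange(hsv,(8,60,200),(24,150,255));m[:, :]=m
n,lab,st,ce=cv2.connectedComponentsWithStats(m)
for i in range(1,n):
    if st[i,4]>300 and 160<ce[i][0]<380 and 90<ce[i][1]<280: print(st[i],ce[i])
l=lambda u,v:(160+u/4.5,100+v/4.5); c=lambda u,v:(160+u/3.6,90+v/3.15)
lid=onz('top',l(184.5,394),22);print('lid',lid, 'diam',onz('top',l(103,394),22)-onz('top',l(266,394),22))
a=onz('top',l(75,503),131);b=onz('top',l(269,490),131);print('bar',a,b,(a+b)/2,np.linalg.norm(a-b))
sq=np.array([onz('top',c(*q),0)[:2] for q in [(273,331),(452,309),(480,464),(300,488)]])
print('cork',sq,sq.mean(0),[np.linalg.norm(sq[i]-sq[i-1]) for i in range(4)])
d=sq[0]-sq[3];print('cork yaw',np.degrees(np.arctan2(d[1],d[0])))
bs=np.array([onz('top',l(*q),12)[:2] for q in [(70,115),(265,98),(273,226),(83,242)]])
print('base',bs,bs.mean(0))
pa=onz('top',l(65,168),100);pb=onz('top',l(243,156),100);print('pivot',pa,pb,(pa+pb)/2)
d=bs[0]-bs[3]+bs[1]-bs[2];print('press yaw',np.degrees(np.arctan2(d[1],d[0])))
d=a-b;print(np.degrees(np.arctan2(-d[0],d[1])))
# others
print('bottle',onz('top',c(385,155),0),'brush',onz('top',c(250,535),10),onz('top',c(488,546),10))
print('spray',onz('top',(122,190),0))
```

```text
[323 177  22  36 492] [333.70528455 195.05894309]
[ 236  188   58   57 2563] [264.18571986 215.99687866]
lid [587.87784466 192.12430933  22.        ] diam [  2.43880348 110.57658022   0.        ]
bar [509.61845635 248.05356709 131.        ] [515.08652989 126.92222371 131.        ] [512.35249312 187.4878954  131.        ] 121.25469960921438
cork [[564.41089536  87.24716512]
 [582.72882929 -67.10238211]
 [430.5408054  -86.83872498]
 [410.61787718  66.97992115]] [4.97074602e+02 7.14947972e-02] [np.float64(155.12270503678283), np.float64(155.43271674228544), np.float64(153.46243137382373), np.float64(155.10351049328068)]
cork yaw 7.507327257887492
base [[784.5279377  270.3408184 ]
 [793.44389934 135.36001005]
 [703.72066382 131.15792486]
 [695.50602877 261.96001552]] [744.29963241 199.70469221]
pivot [728.4962922  258.47676908 100.        ] [733.7939718  143.09852584 100.        ] [731.145132   200.78764746 100.        ]
press yaw 4.026733232737656
2.584673605298635
bottle [737.56137082 -13.11195349   0.        ] brush [366.69549631 109.66918042  10.        ] [351.8926368  -90.59065476  10.        ]
spray [587.97103254 439.78124208   0.        ]
```

Run:
```python
from h import *
s=state();R=Ro.from_euler('xyz',s['ee_rot'],degrees=True).as_matrix();print(s['ee_pos'],R.round(3))
# planar geometry: wrist/tool
```

```text
[166.40023871 549.93878427 213.22183807] [[-0.     0.29   0.957]
 [-0.001  0.957 -0.29 ]
 [-1.    -0.002 -0.   ]]
```

```bash
cat >> h.py <<'E'
def Rt(tilt,yaw):
    "tool x down tilted forward by tilt, z forward; yaw of forward dir"
    t=np.radians(tilt);a=np.radians(yaw);f=np.array([np.cos(a),np.sin(a),0]);u=np.array([0,0,1.])
    x=np.sin(t)*f-np.cos(t)*u; z=np.cos(t)*f+np.sin(t)*u; y=np.cross(z,x)
    return np.array([x,y,z]).T
def go(pos,tilt,yaw):
    s=state();R=Ro.from_euler('xyz',s['ee_rot'],degrees=True).as_matrix()
    off=R.T@(np.array(pos)-s['ee_pos']);rv=Ro.from_matrix(R.T@Rt(tilt,yaw)).as_rotvec(degrees=True)
    print('t',s['time_s'],'pos',s['ee_pos'].round(1),'F',s['force'].round(1),'q',s['qpos'].round(0))
    print('off',off.round(1),np.linalg.norm(off).round(1),'rot',rv.round(1),np.linalg.norm(rv).round(1))
E
python3 - <<'E'
from h import *
go([380,330,220],25,3.3);go([430,184,120],45,3.3)
E
```

```text
t 0.1 pos [166.4 549.9 213.2] F [ 0.4 -0.4  0.5] q [72. 18. 90. -0. 72. -1.]
off [  -6.6 -148.7  268.1] 306.7 rot [-19.8 -24.8   4.5] 32.0
t 0.1 pos [166.4 549.9 213.2] F [ 0.4 -0.4  0.5] q [72. 18. 90. -0. 72. -1.]
off [  93.6 -273.8  358.3] 460.5 rot [-19.1 -44.5   8. ] 49.1
```

```bash
python3 -m handwheel '{"gripper":[1,1,1,1,1],"offset":[[0,-17,31],[0,-34,62],[-2,-51,93],[-3,-68,124],[-4,-85,155]],"rot":[[-3,-4,0.5],[-6,-8,1.5],[-10,-12,2],[-13,-16,3],[-16,-20,3.5]]}' 20
python3 - <<'E'
from h import *
go([430,184,130],45,3.3)
E
```

```text
time_s: 0.52
ee_pos: [291.0, 422.9, 217.9]
ee_rot: [1.7, 69.6, 1.2]
force: [0.4, 0.7, 0.3]
gripper_width: 60.7
t 0.5167 pos [291.  422.9 217.9] F [0.4 0.7 0.3] q [ 66.   8. 106. -22.  59. -13.]
off [ 129.1 -239.   101.8] 290.1 rot [ -3.4 -24.6   1.5] 24.8
```

```bash
python3 -m handwheel '{"gripper":[1,1,1,1,1],"offset":[[16,-32,12],[33,-64,25],[50,-95,38],[66,-128,52],[80,-155,64]],"rot":[[-0.5,-4,0],[-1,-8,0],[-2,-12,0.5],[-2,-16,1],[-3,-20,1]]}'
python3 - <<'E'
from h import *
go([440,184,110],45,3.3)
E
```

```text
time_s: 0.93
ee_pos: [374.4, 268.6, 163.3]
ee_rot: [-0.1, 50.1, 2.3]
force: [-0.2, -0.7, 0.1]
gripper_width: 27.8
t 0.9333 pos [374.4 268.6 163.3] F [-0.2 -0.7  0.1] q [ 56.   2. 132. -62.  36.  13.]
off [ 80.7 -87.2  13.3] 119.6 rot [-0.7 -5.1  0.7] 5.2
```

```bash
python3 - <<'E'
from h import *
go([440,184,110],45,12)
E
python3 -m handwheel '{"gripper":[1,1,1,1],"offset":[[20,-22,3],[40,-44,6],[60,-65,10],[80,-87,13]],"rot":[[1.5,-1,2],[3,-2,3],[4,-3,4],[5,-4,6]]}'
python3 - <<'E'
from h import *
go([486,186,64],45,12)
E
```

```text
t 0.9333 pos [374.4 268.6 163.3] F [-0.2 -0.7  0.1] q [ 56.   2. 132. -62.  36.  13.]
off [ 80.7 -87.2  13.3] 119.6 rot [-7.1 -5.1  6.5] 10.9
time_s: 1.27
ee_pos: [435.4, 192.1, 155.2]
ee_rot: [11.1, 48.8, 10.6]
force: [1.1, 0.5, 0.4]
gripper_width: 1.6
t 1.2667 pos [435.4 192.1 155.2] F [1.1 0.5 0.4] q [ 32.   0. 137. -77.  14.  14.]
off [100.7 -19.6 -20.2] 104.5 rot [-12.1  -3.7   1.3] 12.7
```

```bash
cat >> h.py <<'E'
C=np.array([[0,-1,0],[0,0,-1],[1,0,0]],float) # columns tool x,y,z in local
def fkR(q,s4=1,s6=1):
    q=np.array(q,float)
    return (Ro.from_euler('ZYZYZ',[q[0],q[1]+q[2],s4*q[3],q[4],s6*q[5]],degrees=True)).as_matrix()@C
E
python3 - <<'E'
from h import *
D=[([72.02,18.31,89.64,0,72.04,-1.15],[166.5,550.4,214]),([66,8,106,-22,59,-13],[291,422.9,217.9]),([56,2,132,-62,36,13],[374.4,268.6,163.3])]
s=state();D.append((s['qpos'],s['ee_pos']))
R=Ro.from_euler('xyz',s['ee_rot'],degrees=True).as_matrix();print(R.round(2),s['qpos'].round(1))
for s4 in(1,-1):
  for s6 in(1,-1):
    F=fkR(s['qpos'],s4,s6);print(s4,s6,np.degrees(np.arccos((np.trace(F.T@R)-1)/2)))
E
```

```text
[[ 0.65 -0.04  0.76]
 [ 0.12  0.99 -0.05]
 [-0.75  0.13  0.65]] [ 32.3   0.2 137.3 -77.   14.5  14.3]Traceback (most recent call last):
  File "<stdin>", line 7, in <module>
  File "h.py", line 25, in fkR
    return (Ro.from_euler('ZYZYZ',[q[0],q[1]+q[2],s4*q[3],q[4],s6*q[5]],degrees=True)).as_matrix()@C
            ~~~~~~~~~~~~~^^^^^^^^^^^^^^^^^^^^^^^^^^^^^^^^^^^^^^^^^^^^^^^^^^^^^^^^^^^^
  File "scipy/spatial/transform/_rotation.pyx", line 1413, in scipy.spatial.transform._rotation.Rotation.from_euler
ValueError: Expected axis specification to be a non-empty string of upto 3 characters, got ZYZYZ
```

```bash
python3 - <<'E'
s=open('h.py').read()
s=s[:s.index('def fkR')]+'''def fkR(q,s4=1,s6=1):
    q=np.array(q,float);E=lambda a,x:Ro.from_euler(a,x,degrees=True)
    return (E('Z',q[0])*E('Y',q[1]+q[2])*E('ZYZ',[s4*q[3],q[4],s6*q[5]])).as_matrix()@C
def basis(q):
    q=np.array(q,float);r=np.radians(q);Z=Ro.from_euler('Z',q[0],degrees=True).as_matrix();f=r[1]+r[2]
    d=lambda t:np.array([np.sin(t),0,np.cos(t)])
    return np.array([Z@[1,0,0],[0,0,1],Z@d(r[1]),Z@d(f),Z@d(f+np.pi/2),fkR(q)[:,0]]).T
'''
open('h.py','w').write(s)
E
python3 - <<'E'
from h import *
D=[([72.02,18.35,89.7,0,72.04,-1.15],[166.4,549.9,213.2]),([66,8,106,-22,59,-13],[291,422.9,217.9]),([56,2,132,-62,36,13],[374.4,268.6,163.3])]
s=state();D.append((s['qpos'],s['ee_pos']))
R=Ro.from_euler('xyz',s['ee_rot'],degrees=True).as_matrix()
for s4 in(1,-1):
  for s6 in(1,-1):
    F=fkR(s['qpos'],s4,s6);print(s4,s6,np.degrees(np.arccos((np.trace(F.T@R)-1)/2)))
A=np.vstack([basis(q) for q,_ in D]);b=np.hstack([p for _,p in D])
x,*_=np.linalg.lstsq(A,b,rcond=None);print(x.round(1),(A@x-b).round(1))
E
```

```text
1 1 0.0
1 -1 28.68940169724771
-1 1 153.98084486273933
-1 -1 126.27946956090686
[ 29.7 141.6 551.5 398.9  26.5 303.2] [10.8 -4.  -0.2  3.3 -1.4 -0.3 -0.2  4.8  2.7 -1.  -4.9 -2.2]
```

Run:
```python
from h import *
D=[([72.02,18.35,89.7,0,72.04,-1.15],[166.4,549.9,213.2]),([66,8,106,-22,59,-13],[291,422.9,217.9]),([56,2,132,-62,36,13],[374.4,268.6,163.3])]
s=state();D.append((s['qpos'],s['ee_pos']))
def B(q):
    Z=Ro.from_euler('Z',q[0],degrees=True).as_matrix()
    loc=fkR([q[0],q[1],q[2],q[3],0,0])
    return np.hstack([basis(q),(Z@[0,1,0])[:,None]])
A=np.vstack([B(q) for q,_ in D]);b=np.hstack([p for _,p in D])
x,*_=np.linalg.lstsq(A,b,rcond=None);print(x.round(1),(A@x-b).round(1))
```

```text
[  5.3 176.3 564.  424.3  37.5 331.6  11.6] [-0.2 -0.2 -0.3  1.  -0.2 -0.1  1.1  1.1  2.8 -1.8  0.2 -2.4]
```

```bash
cat >> h.py <<'E'
def Rd(yaw,tilt=0):
    "tool down, jaw dir at yaw; tilt: tool x tilts forward along yaw dir"
    a=np.radians(yaw);t=np.radians(tilt);f=np.array([np.cos(a),np.sin(a),0]);k=np.array([0,0,1.])
    x=-np.cos(t)*k+np.sin(t)*f;y=np.cos(t)*f+np.sin(t)*k
    return np.array([x,y,np.cross(x,y)]).T
def go2(pos,yaw,tilt=0,n=None):
    s=state();R=Ro.from_euler('xyz',s['ee_rot'],degrees=True).as_matrix()
    off=R.T@(np.array(pos)-s['ee_pos']);rv=Ro.from_matrix(R.T@Rd(yaw,tilt)).as_rotvec(degrees=True)
    print('t',s['time_s'],'pos',s['ee_pos'].round(1),'F',s['force'].round(1),'q',s['qpos'].round(0),'w',s['gripper_width'].round(1))
    n=n or max(int(np.ceil(max(np.linalg.norm(off)/40,np.linalg.norm(rv)/7))),1)
    print(n,'off',off.round(1),'rot',rv.round(1))
    for i in range(1,min(n,5)+1): print((off*i/n).round(0).tolist(),(rv*i/n).round(1).tolist())
E
python3 - <<'E'
from h import *
go2([400,170,300],3.3)
E
```

```text
Traceback (most recent call last):
  File "h.py", line 38, in go2
    print('t',s['time_s'],'pos',s['ee_pos'].round(1),'F',s['force'].round(1),'q',s['qpos'].round(0),'w',s['gripper_width'].round(1))
                                                                                                        ^^^^^^^^^^^^^^^^^^^^^^^^
AttributeError: 'float' object has no attribute 'round'
```

```bash
sed -i "s/s\['gripper_width'\].round(1)/round(s['gripper_width'],1)/" h.py
python3 - <<'E'
from h import *
go2([400,170,300],3.3)
E
```

```text
t 1.2667 pos [435.4 192.1 155.2] F [1.1 0.5 0.4] q [ 32.   0. 137. -77.  14.  14.] w 1.6
14 off [-134.4   -2.2   67.9] rot [ 82.2  26.5 -36.7]
[-10.0, -0.0, 5.0] [5.9, 1.9, -2.6]
[-19.0, -0.0, 10.0] [11.7, 3.8, -5.2]
[-29.0, -0.0, 15.0] [17.6, 5.7, -7.9]
[-38.0, -1.0, 19.0] [23.5, 7.6, -10.5]
[-48.0, -1.0, 24.0] [29.3, 9.4, -13.1]
```

```bash
python3 -m handwheel '{"gripper":[0,0,0,0,0],"offset":[[-25,0,12],[-50,0,24],[-75,0,36],[-100,0,48],[-120,0,60]],"rot":[[5.9,1.9,-2.6],[11.7,3.8,-5.2],[17.6,5.7,-7.9],[23.5,7.6,-10.5],[29.3,9.4,-13.1]]}'
python3 - <<'E'
from h import *
go2([400,160,300],3.3)
E
```

```text
time_s: 1.68
ee_pos: [400.6, 173.9, 282.1]
ee_rot: [21.6, 57.3, -2.2]
force: [2.6, -1.3, -0.5]
gripper_width: 32.1
t 1.6833 pos [400.6 173.9 282.1] F [ 2.6 -1.3 -0.5] q [ 37. -10. 119. -27.  48. -15.] w 32.1
11 off [-15.1  -9.4  14. ] rot [ 61.2  20.6 -27.4]
[-1.0, -1.0, 1.0] [5.6, 1.9, -2.5]
[-3.0, -2.0, 3.0] [11.1, 3.8, -5.0]
[-4.0, -3.0, 4.0] [16.7, 5.6, -7.5]
[-5.0, -3.0, 5.0] [22.2, 7.5, -10.0]
[-7.0, -4.0, 6.0] [27.8, 9.4, -12.5]
```

```bash
python3 -m handwheel '{"gripper":[0,0,0,0,0],"offset":[[-1,-1,1],[-3,-2,3],[-4,-3,4],[-5,-3,5],[-7,-4,6]],"rot":[[5.6,1.9,-2.5],[11.1,3.8,-5],[16.7,5.6,-7.5],[22.2,7.5,-10],[28,9.5,-12.5]]}'
python3 - <<'E'
from h import *
go2([430,155,280],3.3)
E
```

```text
time_s: 2.1
ee_pos: [402.8, 169.3, 291.5]
ee_rot: [37.1, 71.3, -16.2]
force: [0.7, -0.4, 0.1]
gripper_width: 65.1
t 2.1 pos [402.8 169.3 291.5] F [ 0.7 -0.4  0.1] q [ 32.  -4. 107. -15.  65.   0.] w 65.1
6 off [20.6 10.1 23.5] rot [ 33.1  11.2 -15.3]
[3.0, 2.0, 4.0] [5.5, 1.9, -2.5]
[7.0, 3.0, 8.0] [11.0, 3.7, -5.1]
[10.0, 5.0, 12.0] [16.6, 5.6, -7.6]
[14.0, 7.0, 16.0] [22.1, 7.4, -10.2]
[17.0, 8.0, 20.0] [27.6, 9.3, -12.7]
```

```bash
python3 -m handwheel '{"gripper":[0,0,0,0,0],"offset":[[3,2,4],[7,3,8],[10,5,12],[14,7,16],[17,8,20]],"rot":[[5.5,1.9,-2.5],[11,3.7,-5.1],[17,5.7,-7.7],[22.5,7.5,-10.3],[28.5,9.6,-13.1]]}'
python3 - <<'E'
from h import *
go2([514.5,150,210],3.3)
E
```

```text
time_s: 2.52
ee_pos: [425.9, 156.8, 281.9]
ee_rot: [52.1, 87.3, -30.1]
force: [-0.0, 0.1, -0.2]
gripper_width: 91.2
t 2.5167 pos [425.9 156.8 281.9] F [-0.   0.1 -0.2] q [20.  4. 98. -2. 76. 13.] w 91.2
3 off [75.6 84.1 16.7] rot [ 4.6  1.6 -2.2]
[25.0, 28.0, 6.0] [1.5, 0.5, -0.7]
[50.0, 56.0, 11.0] [3.1, 1.0, -1.4]
[76.0, 84.0, 17.0] [4.6, 1.6, -2.2]
```

```bash
python3 -m handwheel '{"gripper":[0,0,0,0,0],"offset":[[25,28,5],[50,56,11],[75,84,16],[75,84,16],[75,84,16]],"rot":[[1.5,0.5,-0.7],[3,1,-1.4],[4.6,1.6,-2.2],[4.6,1.6,-2.2],[4.6,1.6,-2.2]]}'
python3 - <<'E'
from h import *
go2([514.5,150,113],3.3)
cv2.imwrite('pics/w1.png',grab_frame('wrist')[:,:,::-1]);cv2.imwrite('pics/t1.png',cv2.resize(grab_frame('top')[90:280,160:380,::-1],None,fx=3.5,fy=3))
E
```

```text
time_s: 2.93
ee_pos: [514.3, 150.1, 208.5]
ee_rot: [-60.6, 89.8, -147.1]
force: [-0.2, -0.9, -0.1]
gripper_width: 91.1
t 2.9333 pos [514.3 150.1 208.5] F [-0.2 -0.9 -0.1] q [15. 15. 95. -0. 70. 12.] w 91.1
3 off [95.5  0.6 -0. ] rot [0.2 0.1 0.2]
[32.0, 0.0, -0.0] [0.1, 0.0, 0.1]
[64.0, 0.0, -0.0] [0.1, 0.1, 0.1]
[95.0, 1.0, -0.0] [0.2, 0.1, 0.2]
```

View pics/w1.png

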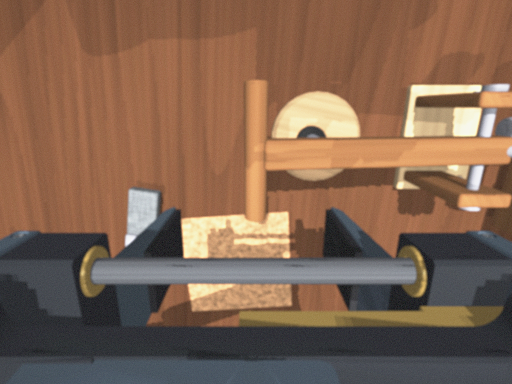

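Wrist view: crossbar at columns 246–268, rows 80–220, beam leaving at row 153; the finger gap is centred at about column 255. Check it by ray, then descend.

```bash
cat >> h.py <<'E'
def onzw(uv,z,s):
    p=camera_params('wrist');H=np.array(p['hand_eye']);R=Ro.from_euler('xyz',s['ee_rot'],degrees=True).as_matrix()
    u,v=uv;d=R@H[:3,:3]@np.array([(u-p['cx'])/p['fx'],-(v-p['cy'])/p['fy'],-1]);o=R@H[:3,3]+s['ee_pos']
    return o+d*(z-o[2])/d[2]
E
python3 - <<'E'
from h import *
s=state()
print(onzw((256,80),131,s),onzw((256.5,221),131,s),'beam',onzw((270,153),131,s))
print('lid',onzw((316.5,137),22,s))
E
python3 -m handwheel '{"gripper":[0,0,0,0,0],"offset":[[35,0,0],[65,0,0],[85,0,0],[97,0,0],[97,0,0]],"rot":[[0,0,0],[0,0,0],[0,0,0],[0,0,0],[0,0,0]]}' 25
```

```text
[510.71469122 248.86153293 131.        ] [519.0891106 125.1184906 131.       ] beam [526.77443131 189.76967421 131.        ]
lid [590.30678502 196.25764266  22.        ]
time_s: 3.45
ee_pos: [512.2, 150.8, 113.3]
ee_rot: [-31.8, 89.9, -118.2]
force: [-0.4, -0.2, 0.3]
gripper_width: 91.3
```

```bash
python3 -m handwheel '{"gripper":[1,1,1,1,1],"offset":[[0,0,0],[0,0,0],[0,0,0],[0,0,0],[0,0,0]],"rot":[[0,0,0],[0,0,0],[0,0,0],[0,0,0],[0,0,0]]}' 25;python3 -m handwheel '{"gripper":[1,1,1,1,1],"offset":[[0,0,0],[0,0,0],[0,0,0],[0,0,0],[0,0,0]],"rot":[[0,0,0],[0,0,0],[0,0,0],[0,0,0],[0,0,0]]}' 25
python3 - <<'E'
from h import *
s=state();print(s['force'],s['gripper_width']);R=Ro.from_euler('xyz',s['ee_rot'],degrees=True).as_matrix()
p0=s['ee_pos'];f=np.array([np.cos(np.radians(3.3)),np.sin(np.radians(3.3)),0])
P=lambda t:-220*np.cos(np.radians(t))*f+np.array([0,0,220*np.sin(np.radians(t))])
for a in range(0,72,6):
    print(a,(R.T@(P(8+a)-P(8))).round(0))
E
```

```text
time_s: 3.87
ee_pos: [515.0, 150.9, 115.1]
ee_rot: [82.5, 89.8, -3.9]
force: [-0.9, -1.0, 0.3]
gripper_width: 61.0
time_s: 4.28
ee_pos: [514.6, 150.7, 114.1]
ee_rot: [64.7, 89.9, -21.7]
force: [-0.6, 0.0, -0.2]
gripper_width: 27.4
[-0.56893794  0.01091145 -0.24915142] 27.389635633530357
0 [0. 0. 0.]
6 [-23.   4.   0.]
12 [-45.  11.   0.]
18 [-66.  20.   0.]
24 [-86.  31.   0.]
30 [-105.   45.    0.]
36 [-122.   60.    0.]
42 [-138.   77.    0.]
48 [-152.   95.    1.]
54 [-163.  115.    1.]
60 [-173.  136.    1.]
66 [-181.  158.    1.]
```

```bash
python3 -m handwheel '{"gripper":[1,1,1,1,1],"offset":[[0,0,0],[0,0,0],[0,0,0],[-10,1,0],[-23,4,0]],"rot":[[0,0,0],[0,0,0],[0,0,0],[0,0,0],[0,0,0]]}' 25; python3 -c "
from h import *
s=state();print(s['force'],s['gripper_width'])"
```

```text
time_s: 4.7
ee_pos: [520.7, 151.1, 136.6]
ee_rot: [80.5, 89.7, -6.0]
force: [10.3, 0.1, -7.3]
gripper_width: 19.4
[10.32220203  0.14044212 -7.29100733] 19.42768746691375
```

```bash
python3 -m handwheel '{"gripper":[1,1,1,1,1],"offset":[[-11,3,0],[-22,7,0],[-33,11,0],[-43,16,0],[-53,21,0]],"rot":[[0,0,0],[0,0,0],[0,0,0],[0,0,0],[0,0,0]]}' 25; python3 -c "
from h import *
s=state();print(s['force'],s['gripper_width'],s['ee_pos'])
cv2.imwrite('pics/s2.png',grab_frame('scene')[80:280,100:340,::-1].repeat(3,0).repeat(3,1))"
```

```text
time_s: 5.12
ee_pos: [543.5, 152.4, 189.9]
ee_rot: [83.9, 89.4, -2.6]
force: [16.0, 0.2, -13.5]
gripper_width: 19.4
[ 15.9508979    0.18252061 -13.48991354] 19.361477140453594 [543.516973   152.43107918 189.92949544]
```

View pics/s2.png

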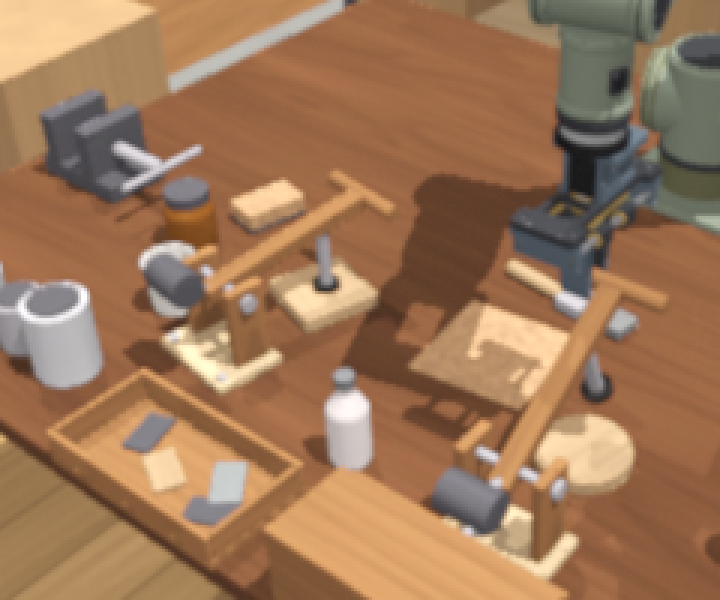

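```bash
python3 -m handwheel '{"gripper":[1,1,1,1,1],"offset":[[-4,11,0],[-14,19,0],[-23,28,0],[-32,36,0],[-40,44,0]],"rot":[[0,0,0],[0,0,0],[0,0,0],[0,0,0],[0,0,0]]}' 25; python3 -c "
from h import *
s=state();print(s['force'],s['gripper_width'],s['ee_pos'])"
```

```text
time_s: 5.58
ee_pos: [572.5, 154.0, 231.3]
ee_rot: [-84.4, 88.7, -170.8]
force: [-25.7, -2.9, 19.2]
gripper_width: 19.2
[-25.68142274  -2.86782339  19.24088586] 19.244488485739602 [572.49242274 154.03966532 231.32135549]
```

```bash
python3 -m handwheel '{"gripper":[1,1,1,1,1],"offset":[[-11,4,0],[-19,13,0],[-27,22,0],[-34,32,0],[-41,42,0]],"rot":[[0,0,0],[0,0,0],[0,0,0],[0,0,0],[0,0,0]]}' 25; python3 -c "
from h import *
s=state();print(s['force'],s['gripper_width'],s['ee_pos'])"
```

```text
time_s: 6.0
ee_pos: [622.2, 156.9, 272.2]
ee_rot: [-64.7, 89.7, -151.1]
force: [-4.5, -2.6, 4.1]
gripper_width: 19.5
[-4.52024383 -2.61262709  4.08569287] 19.542613943669416 [622.16786528 156.91567529 272.23366335]
```

```bash
python3 -m handwheel '{"gripper":[1,1,1,1,1],"offset":[[-6,10,0],[-11,20,0],[-15,30,0],[-20,42,0],[-20,42,0]],"rot":[[0,0,0],[0,0,0],[0,0,0],[0,0,0],[0,0,0]]}' 25; python3 -c "
from h import *
s=state();print(s['force'],s['gripper_width'],s['ee_pos'])"
```

```text
time_s: 6.42
ee_pos: [667.8, 159.5, 292.2]
ee_rot: [43.9, 89.8, -42.6]
force: [-0.6, -3.2, 3.1]
gripper_width: 19.7
[-0.608664   -3.23362829  3.05531734] 19.709205314424263 [667.77602679 159.50468735 292.21002939]
```

```bash
python3 -m handwheel '{"gripper":[0,0,0,0,0],"offset":[[0,0,0],[0,0,0],[0,0,0],[-15,0,0],[-45,0,0]],"rot":[[0,0,0],[0,0,0],[0,0,0],[0,0,0],[0,0,0]]}'; python3 -m handwheel '{"gripper":[0,0,0,0,0],"offset":[[-30,-10,0],[-60,-30,0],[-60,-60,0],[-60,-80,0],[-60,-80,0]],"rot":[[0,0,0],[0,0,0],[0,0,0],[0,0,0],[0,0,0]]}';python3 -c "
from h import *
s=state();print(s['force'],s['gripper_width'],s['ee_pos'])
cv2.imwrite('pics/s3.png',grab_frame('scene')[80:280,100:340,::-1].repeat(3,0).repeat(3,1))"
```

```text
time_s: 6.83
ee_pos: [664.7, 160.4, 332.2]
ee_rot: [-76.1, 89.5, -162.6]
force: [0.3, 0.4, -0.5]
gripper_width: 49.8
time_s: 7.25
ee_pos: [582.9, 155.6, 398.5]
ee_rot: [92.4, 89.9, 6.0]
force: [0.9, 0.7, 0.4]
gripper_width: 83.5
[0.86360733 0.66042587 0.36049816] 83.47293508003843 [582.92338883 155.64760969 398.54429042]
```

View pics/s3.png

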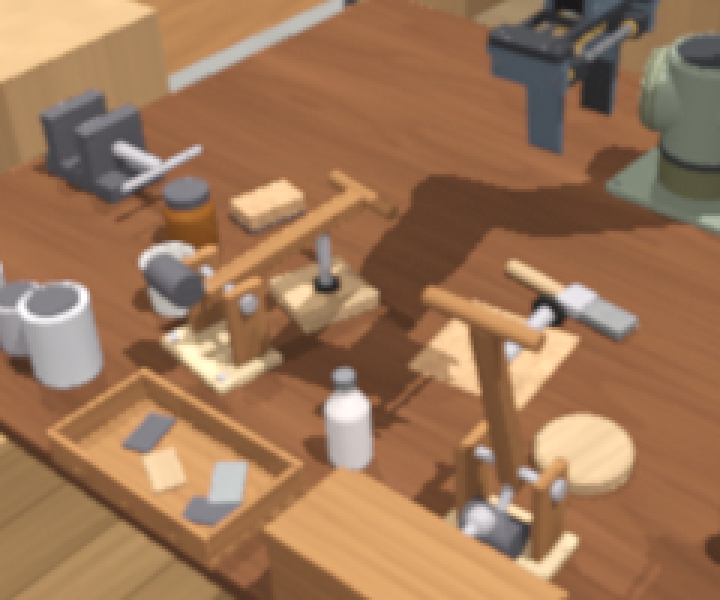

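```bash
python3 -m handwheel '{"gripper":[0,0,0,0,0],"offset":[[0,-20,0],[0,-40,0],[0,-60,0],[0,-80,0],[0,-80,0]],"rot":[[0,0,0],[0,0,0],[0,0,0],[0,0,0],[0,0,0]]}'
python3 - <<'E'
from h import *
go2([588,260,200],-5)
im=grab_frame('top')[:,:,::-1].copy();cv2.imwrite('pics/t4.png',im);cv2.imwrite('pics/t4c.png',cv2.resize(im[90:260,160:320],None,fx=3.5,fy=3.5,interpolation=cv2.INTER_CUBIC))
cv2.imwrite('pics/s4.png',cv2.resize(grab_frame('scene')[120:300,180:360,::-1],None,fx=3.3,fy=3.3,interpolation=cv2.INTER_CUBIC))
E
```

```text
time_s: 7.72
ee_pos: [504.5, 150.6, 396.5]
ee_rot: [50.4, 89.9, -36.0]
force: [0.1, 0.1, 1.0]
gripper_width: 91.2
t 7.7167 pos [504.5 150.6 396.5] F [0.1 0.1 1. ] q [15. 11. 75. -0. 95. 12.] w 91.2
6 off [ 196.5   90.  -104.1] rot [ 8.6  0.  -0. ]
[33.0, 15.0, -17.0] [1.4, 0.0, -0.0]
[65.0, 30.0, -35.0] [2.9, 0.0, -0.0]
[98.0, 45.0, -52.0] [4.3, 0.0, -0.0]
[131.0, 60.0, -69.0] [5.7, 0.0, -0.0]
[164.0, 75.0, -87.0] [7.2, 0.0, -0.0]
```

View pics/t4c.png

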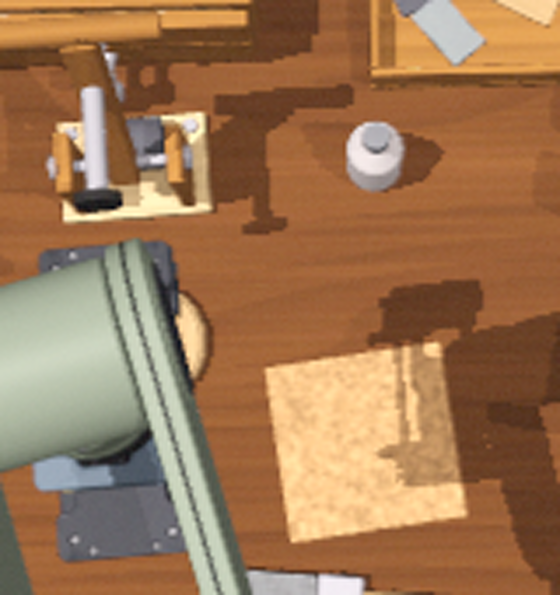

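View pics/s4.png

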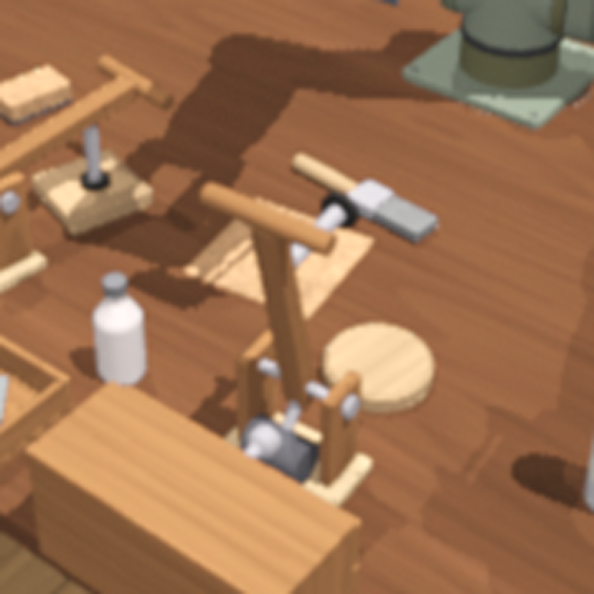

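```bash
python3 - <<'E'
from h import *
g=lambda u,v:(180+u/3.3,120+v/3.3)
print('lid',onz('scene',g(379,362),22),[onz('scene',g(*q),22)[:2].round(0) for q in[(323,362),(435,362),(379,323),(379,403)]])
print('cork corner right/bottom/', onz('scene',g(374,238),0),onz('scene',g(300,315),0))
c=lambda u,v:(160+u/3.5,90+v/3.5)
sq=np.array([onz('top',c(*q),0)[:2] for q in [(265,368),(440,343),(467,515),(291,542)]]);print(sq.round(0),sq.mean(0))
E
python3 -m handwheel '{"gripper":[0,0,0,0,0],"offset":[[0,15,-35],[0,30,-69],[20,50,-104],[55,70,-108],[90,90,-108]],"rot":[[1.4,0,0],[2.9,0,0],[4.3,0,0],[6,0,0],[8,0,0]]}'
python3 - <<'E'
from h import *
go2([588,262,100],-5)
cv2.imwrite('pics/w5.png',grab_frame('wrist')[:,:,::-1])
E
```

```text
lid [594.9492691  203.98823026  22.        ] [array([629., 160.]), array([561., 248.]), array([547., 171.]), array([642., 236.])]
cork corner right/bottom/ [ 4.09774747e+02  7.15236444e+01 -1.13686838e-13] [ 5.66758663e+02  8.47835240e+01 -1.13686838e-13]
[[564.  88.]
 [583. -68.]
 [431. -87.]
 [411.  68.]] [4.97269819e+02 1.08120197e-01]
time_s: 8.23
ee_pos: [592.7, 267.3, 304.7]
ee_rot: [108.7, 89.7, 14.3]
force: [-0.1, 0.1, -0.4]
gripper_width: 91.6
t 8.2333 pos [592.7 267.3 304.7] F [-0.1  0.1 -0.4] q [23. 23. 69. -0. 87. 28.] w 91.6
6 off [204.7  -5.2   5.9] rot [ 0.6 -0.1 -0.3]
[34.0, -1.0, 1.0] [0.1, -0.0, -0.0]
[68.0, -2.0, 2.0] [0.2, -0.0, -0.1]
[102.0, -3.0, 3.0] [0.3, -0.0, -0.1]
[136.0, -3.0, 4.0] [0.4, -0.1, -0.2]
[171.0, -4.0, 5.0] [0.5, -0.1, -0.2]
```

View pics/w5.png

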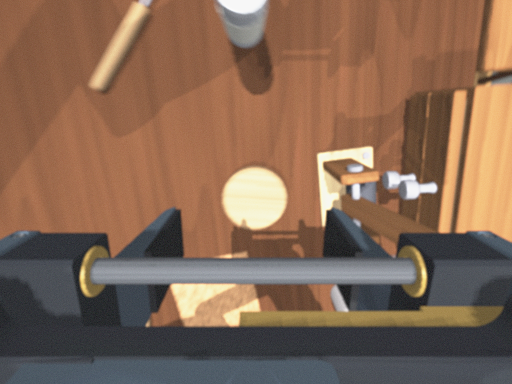

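Run:
```python
from h import *
s=state()
print(onzw((255,197.5),22,s),onzw((222,197.5),22,s)[:2],onzw((288,197.5),22,s)[:2],onzw((255,165),22,s)[:2],onzw((255,229),22,s)[:2])
print('can',onzw((245,40),0,s))
im=cv2.imread('pics/s4.png');
```

```text
[589.06458437 198.0733136   22.        ] [535.77850003 202.24705199] [642.23699657 193.90847881] [593.28724197 251.43053102] [584.68920522 142.78631694]
can [592.98887472 433.11301435   0.        ]
```

```bash
python3 -m handwheel '{"gripper":[0,0,0,0,0],"offset":[[41,-1,1],[82,-2,2],[123,-3,3],[164,-4,4],[205,-5,5]],"rot":[[0,0,0],[0,0,0],[0,0,0],[0,0,0],[0.5,0,0]]}'
python3 - <<'E'
from h import *
go2([588,264,9],-5)
E
python3 -m handwheel '{"gripper":[0,0,0,0,0],"offset":[[25,0,0],[50,0,0],[75,0,0],[87,0,0],[87,0,0]],"rot":[[0,0,0],[0,0,0],[0,0,0],[0,0,0],[0,0,0]]}'
python3 - <<'E'
from h import *
go2([588,264,9],-5)
cv2.imwrite('pics/w6.png',grab_frame('wrist')[:,:,::-1])
cv2.imwrite('pics/s6.png',cv2.resize(grab_frame('scene')[120:300,180:400,::-1],None,fx=3.3,fy=3.3,interpolation=cv2.INTER_CUBIC))
E
```

```text
time_s: 8.7
ee_pos: [586.0, 258.9, 98.3]
ee_rot: [64.1, 89.9, -30.9]
force: [0.7, 0.9, 0.4]
gripper_width: 91.4
t 8.7 pos [586.  258.9  98.3] F [0.7 0.9 0.4] q [23. 29. 90. -0. 61. 28.] w 91.4
3 off [89.3  1.4 -5.3] rot [ 0.   0.  -0.1]
[30.0, 0.0, -2.0] [0.0, 0.0, -0.0]
[60.0, 1.0, -4.0] [0.0, 0.0, -0.1]
[89.0, 1.0, -5.0] [0.0, 0.0, -0.1]
time_s: 9.12
ee_pos: [584.0, 258.0, 10.1]
ee_rot: [-46.6, 89.7, -141.6]
force: [0.2, -0.0, -0.3]
gripper_width: 91.1
t 9.1167 pos [584.  258.   10.1] F [ 0.2 -0.  -0.3] q [23. 34. 95. -0. 51. 28.] w 91.1
1 off [ 1.   3.4 -6.3] rot [0.  0.2 0.2]
[1.0, 3.0, -6.0] [0.0, 0.2, 0.2]
```

View pics/s6.png

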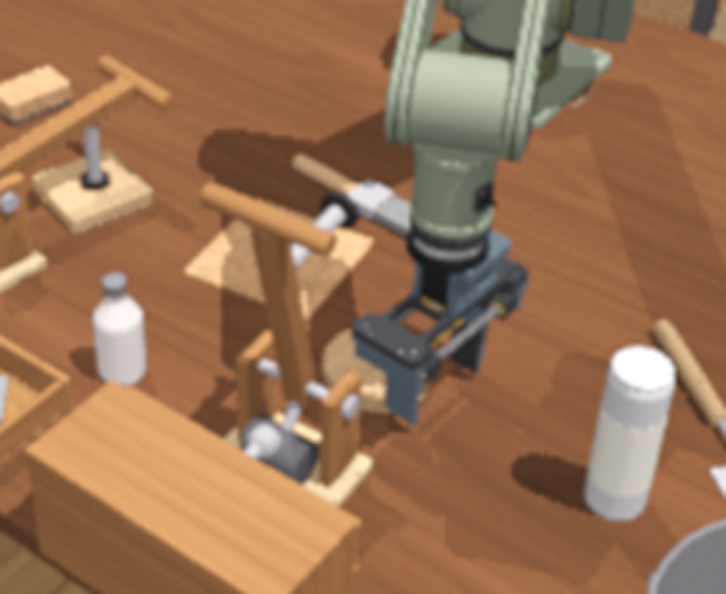

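View pics/w6.png

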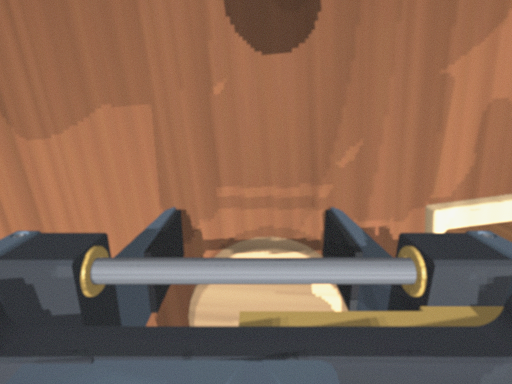

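```bash
python3 -m handwheel '{"gripper":[0,0,0,0,0],"offset":[[0,8,0],[0,8,4],[0,8,8],[0,8,14],[0,8,20]],"rot":[[0,0,0],[0,0,0],[0,0,0],[0,0,0],[0,0,0]]}'
python3 - <<'E'
from h import *
go2([501,47,9],-5)
cv2.imwrite('pics/w7.png',grab_frame('wrist')[:,:,::-1])
E
```

```text
time_s: 9.63
ee_pos: [592.1, 237.9, 15.0]
ee_rot: [89.9, 89.8, -5.1]
force: [0.4, 0.9, 1.2]
gripper_width: 91.2
t 9.6333 pos [592.1 237.9  15. ] F [0.4 0.9 1.2] q [21. 34. 95. -0. 51. 26.] w 91.2
6 off [  5.7 -74.2 198.1] rot [ 0.   0.  -0.2]
[1.0, -12.0, 33.0] [0.0, 0.0, -0.0]
[2.0, -25.0, 66.0] [0.0, 0.0, -0.1]
[3.0, -37.0, 99.0] [0.0, 0.0, -0.1]
[4.0, -49.0, 132.0] [0.0, 0.0, -0.1]
[5.0, -62.0, 165.0] [0.0, 0.0, -0.2]
```

View pics/w7.png

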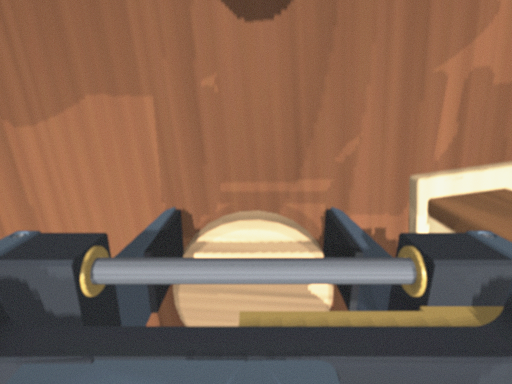

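```bash
python3 -m handwheel '{"gripper":[0,0,0,0,0],"offset":[[4,-3,8],[4,-7,18],[4,-11,29],[4,-15,40],[4,-19,51]],"rot":[[0,0,0],[0,0,0],[0,0,0],[0,0,0],[0,0,0]]}'
python3 - <<'E'
from h import *
go2([501,47,9],-5)
cv2.imwrite('pics/w8.png',grab_frame('wrist')[:,:,::-1])
E
```

```text
time_s: 10.1
ee_pos: [568.2, 188.3, 10.7]
ee_rot: [88.0, 89.8, -7.0]
force: [1.7, 2.1, 3.9]
gripper_width: 91.2
t 10.1 pos [568.2 188.3  10.7] F [1.7 2.1 3.9] q [ 17.  31. 101.  -0.  47.  22.] w 91.2
4 off [  1.5 -54.7 146.5] rot [ 0.   0.  -0.2]
[0.0, -14.0, 37.0] [0.0, 0.0, -0.0]
[1.0, -27.0, 73.0] [0.0, 0.0, -0.1]
[1.0, -41.0, 110.0] [0.0, 0.0, -0.1]
[1.0, -55.0, 147.0] [0.0, 0.0, -0.2]
```

View pics/w8.png

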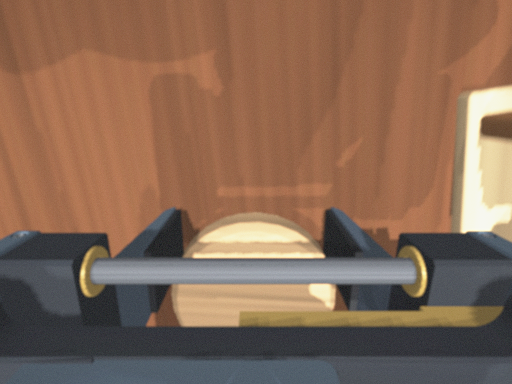

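```bash
python3 -m handwheel '{"gripper":[0,0,0,0,0],"offset":[[-1,-4,11],[-1,-8,22],[-1,-12,33],[-1,-16,44],[-1,-20,55]],"rot":[[0,0,0],[0,0,0],[0,0,0],[0,0,0],[0,0,0]]}';python3 -m handwheel '{"gripper":[0,0,0,0,0],"offset":[[0,-4,11],[0,-8,22],[0,-12,33],[0,-15,41],[0,-17,46]],"rot":[[0,0,0],[0,0,0],[0,0,0],[0,0,0],[0,0,0]]}'
python3 - <<'E'
from h import *
go2([501,47,9],-5)
im=grab_frame('top')[:,:,::-1].copy();cv2.imwrite('pics/t9.png',cv2.resize(im[120:280,200:340],None,fx=3.5,fy=3.5,interpolation=cv2.INTER_CUBIC))
cv2.imwrite('pics/s9.png',cv2.resize(grab_frame('scene')[120:300,180:400,::-1],None,fx=3.3,fy=3.3,interpolation=cv2.INTER_CUBIC))
E
```

```text
time_s: 10.57
ee_pos: [542.8, 134.8, 10.9]
ee_rot: [42.5, 89.9, -52.5]
force: [0.5, 0.6, -0.7]
gripper_width: 91.6
time_s: 10.98
ee_pos: [522.2, 90.6, 11.2]
ee_rot: [67.9, 89.9, -27.1]
force: [0.3, 0.2, -0.2]
gripper_width: 91.4
t 10.9833 pos [522.2  90.6  11.2] F [ 0.3  0.2 -0.2] q [  9.  27. 111.  -0.  43.  14.] w 91.4
2 off [  2.2 -17.3  45.3] rot [-0.   0.  -0.1]
[1.0, -9.0, 23.0] [-0.0, 0.0, -0.1]
[2.0, -17.0, 45.0] [-0.0, 0.0, -0.1]
```

View pics/t9.png

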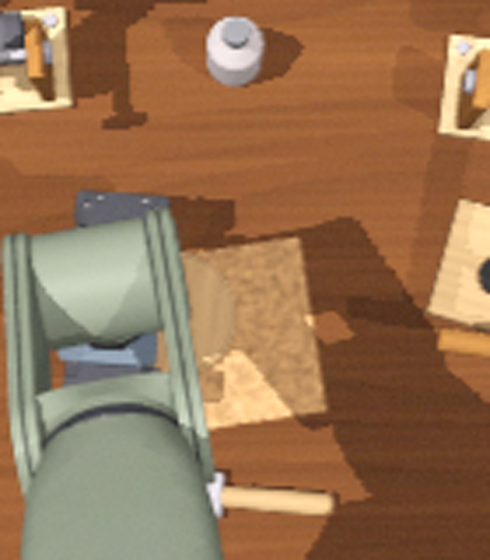

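View pics/s9.png

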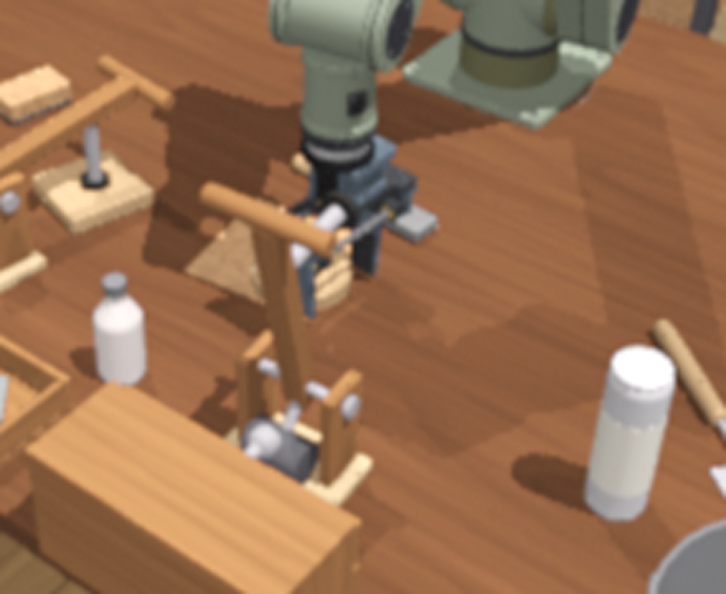

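```bash
python3 - <<'E'
from h import *
p=onz('top',(200+235/3.5,120+307/3.5),22);print(p, p[1]+55)
E
python3 -m handwheel '{"gripper":[0,0,0,0,0],"offset":[[0,-4,10],[0,-7,18],[0,-10,26],[0,-12,32],[0,-14,36]],"rot":[[0,0,0],[0,0,0],[0,0,0],[0,0,0],[0,0,0]]}'
python3 - <<'E'
from h import *
go2([501,47,9],-5)
s=state();cv2.imwrite('pics/w10.png',grab_frame('wrist')[:,:,::-1])
im=grab_frame('top')[:,:,::-1].copy();cv2.imwrite('pics/t10.png',cv2.resize(im[120:280,200:340],None,fx=3.5,fy=3.5,interpolation=cv2.INTER_CUBIC))
E
```

```text
[521.87035619  -8.23084135  22.        ] 46.76915864598042
time_s: 11.5
ee_pos: [505.7, 56.4, 11.3]
ee_rot: [79.2, 89.9, -15.8]
force: [-0.0, 0.6, 1.1]
gripper_width: 91.2
t 11.5 pos [505.7  56.4  11.3] F [-0.   0.6  1.1] q [  5.  25. 113.  -0.  41.  10.] w 91.2
1 off [ 2.3 -3.8  9.8] rot [ 0.   0.  -0.1]
[2.0, -4.0, 10.0] [0.0, 0.0, -0.1]
```

View pics/t10.png

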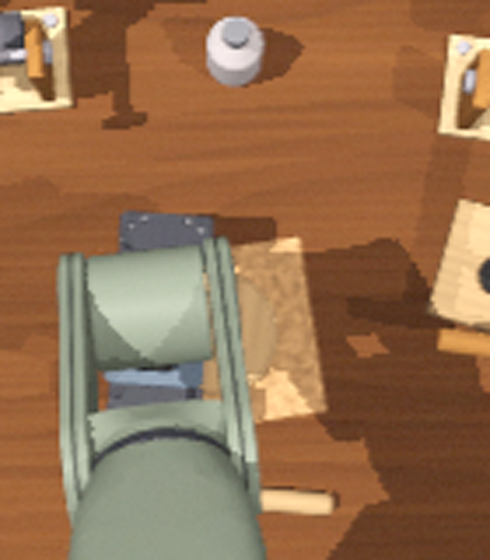

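View pics/w10.png

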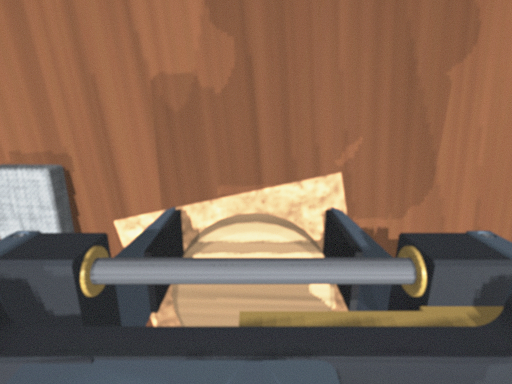

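```bash
python3 - <<'E'
from h import *
p=onz('top',(200+276/3.5,120+324/3.5),22);print(p, p[1]+55)
E
python3 -m handwheel '{"gripper":[0,0,0,0,0],"offset":[[0,-2,5],[0,-4,9],[0,-4,12],[0,-4,12],[0,-4,12]],"rot":[[0,0,0],[0,0,0],[0,0,0],[0,0,0],[0,0,0]]}'
python3 -m handwheel '{"gripper":[0,0,0,0,0],"offset":[[0,0,-8],[0,0,-20],[0,0,-40],[0,0,-70],[0,0,-90]],"rot":[[0,0,0],[0,0,0],[0,0,0],[0,0,0],[0,0,0]]}'
python3 -m handwheel '{"gripper":[0,0,0,0,0],"offset":[[-35,0,0],[-75,0,-15],[-115,0,-40],[-155,0,-80],[-190,0,-120]],"rot":[[0,0,0],[0,0,0],[0,0,0],[0,0,0],[0,0,0]]}'
python3 - <<'E'
from h import *
im=grab_frame('top')[:,:,::-1].copy();cv2.imwrite('pics/t11.png',im);cv2.imwrite('pics/t11c.png',cv2.resize(im[120:280,200:340],None,fx=3.5,fy=3.5,interpolation=cv2.INTER_CUBIC))
cv2.imwrite('pics/s11.png',cv2.resize(grab_frame('scene')[60:300,60:400,::-1],None,fx=2.3,fy=2.3,interpolation=cv2.INTER_CUBIC))
E
```

```text
[506.33175842 -43.43283545  22.        ] 11.56716455105618
time_s: 12.02
ee_pos: [500.6, 45.4, 11.1]
ee_rot: [65.2, 89.9, -29.8]
force: [-0.3, 0.7, 0.1]
gripper_width: 91.5
time_s: 12.43
ee_pos: [509.0, 138.0, 11.2]
ee_rot: [96.3, 89.8, 1.4]
force: [0.5, -0.4, -0.2]
gripper_width: 91.0
time_s: 12.85
ee_pos: [516.4, 233.0, 181.5]
ee_rot: [96.2, 89.8, 1.2]
force: [0.0, 0.1, -0.4]
gripper_width: 91.6
```

View pics/t11c.png

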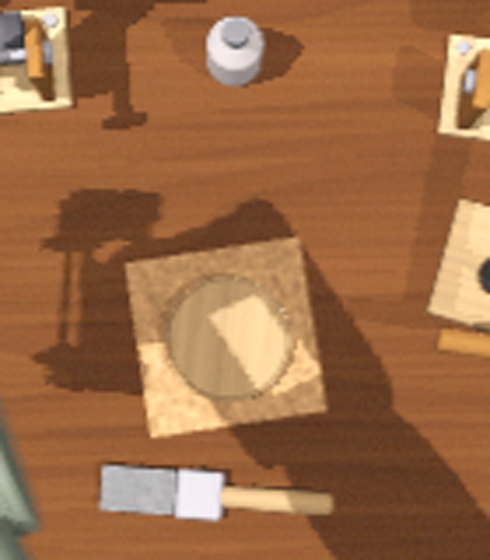

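View pics/s11.png

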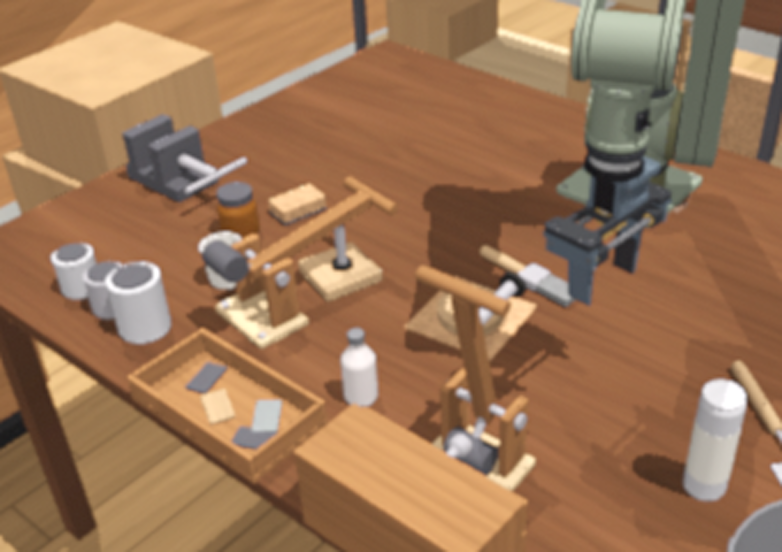

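Run:
```python
from h import *
c=lambda u,v:(200+u/3.5,120+v/3.5)
l=onz('top',c(229.5,336.5),22)[:2]
sq=np.array([onz('top',c(*q),0)[:2] for q in [(126,264),(299,238),(326,411),(151,438)]]);m=sq.mean(0)
x=(sq[0]-sq[3]+sq[1]-sq[2]);x/=np.linalg.norm(x);y=np.array([-x[1],x[0]])
print(l,m,(l-m)@x,(l-m)@y,state()['force'],state()['time_s'])
```

```text
[496.3760532   -2.85934166] [4.96617107e+02 3.41593993e-01] -0.6404851935892706 -3.145453033701552 [ 0.75326356 -0.87004176  0.09088557] 12.95
```

The lid is 3 mm off centre (limit 24 mm) and the robot is clear of everything, so I'm handing in.

```bash
python3 -c "
from workcell import *
print(job_done())"
```

```text
the job is handed in; nothing more can be done
None
```

I raised the round lid's arm past its balance point, slid the lid onto the cork square and handed the job in at about 13 s. No verdict came back.

- **Raising the arm:** I gripped the left press's crossbar from above beside the beam, swung it to about 64°, let go and backed off. It went to its stop and was still raised in the last scene picture.
- **Moving the lid:** With the fingers open and pointing down, I pushed the lid's edge from the left until it was on the cork. I never gripped or lifted it.
- **Last checks:** In the last top picture the lid centre is about 0.6 mm and 3.1 mm from the cork's centre along its edges, against the 24 mm allowed. In the last pictures the other arm is down on its square lid. The glue bottle, brush, jar, sanding block and spray can look unmoved. I judged these by eye and did not measure them. The gripper was 180 mm up and touching nothing.

**What went wrong or disagreed:**
- My first idea, tilting the gripper to push the bar from below, ran a wrist joint to the end of its range (-77°). I dropped it without touching anything.
- While swinging the arm I strayed slightly off its arc, and the wrist force reached about 32 N, well under the 120 N limit.
- Before the push, the scene camera put the lid about 9 mm from where the wrist camera did. I centred the fingers on the lid by the wrist picture.

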